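# Stop the tip-box feeder, push the box home, release the stop and re-arm

## Task

The feed conveyor has left a pipette-tip box short of its end stop. Make the machine safe by pressing the red mushroom stop in until it latches, push the box along the belt until it sits square against both rubber bumpers, then twist the mushroom clockwise to let it spring out again and finally press the blue reset button on the same station all the way in and let it go. Only push, press and twist with the fingers: nothing is to be picked up, the box is not to be shifted unless the stop is latched in, and the other things on the bench are to be left alone.

Things in the scene. Friction and masses are not known exactly. Their poses are not given: they have to be found in the camera images.
- tip_box: pipette-tip box on the belt, pale blue base, clear closed lid; 91 mm (its x) by 116 mm (its y, along the belt) by 69 mm high, about 0.15 kg, loose. Origin: centre of the underside, z up; end faces 58 mm from it along +y and -y. A push of 1 to 2 N slides it. It starts 60 to 113 mm short of home.
- conveyor: small fixed belt conveyor, 420 mm long (its y), 140 mm wide, belt 75 mm above the worktop. Origin: centre of the underside. Belt 102 mm wide between aluminium side profiles 18 mm thick that stand 8 mm above it. The end stop is a steel plate 41 mm above the belt at the +y end. A black photo eye at the far profile and an orange reflector at the near one stand at most 37 mm above the belt.
- box_home (a point): point on the belt surface, fixed to the conveyor, where the tip box's origin is when the box is home: its +y end face on the two black rubber bumpers (18 mm discs, 24 mm above the belt, 28 mm either side of the centre line). +y is the direction to push, x runs across the belt, z up. The belt reaches 300 mm behind this point (-y).
- stop_centre (a point): top centre of the red mushroom stop; moves and turns with it. Dome 48 mm across with 3 finger lobes, bars 14 mm wide reaching 37 mm from the axis; lobe tops 3.5 mm, undersides 16.5 mm below this point. In the point's frame (z up) the lobes point along -x and 60 degrees either side of +x. Out: 38.5 mm above the yellow cover; latched: 9 mm lower, lobe undersides 13 mm above the cover.
- stop_press (a joint): how far the mushroom stop is pressed in, m: 0 = out; pressed past 0.0092 it latches and stays at about 0.009; hard end 0.0108. Takes 4 N at first, up to about 10 N on the way. Once latched, only twisting lets it spring out.
- stop_twist (a joint): how far the head is turned clockwise seen from above, rad: 0 = rest, hard end 0.95. Turned past about 0.5 while latched, the latch lets go and the head springs out 9 mm. Takes up to 0.09 N m (2 to 3 N at the end of a lobe); let go, the head turns back to 0 by itself.
- station: fixed control box, 185 mm (its x) by 86 mm by 56 mm high, grey base and yellow cover; origin: centre of the underside. The red mushroom's axis is 45 mm from the centre along +x, the blue reset's 50 mm along -x.
- reset_top (a point): top centre of the blue round reset button, 30 mm across, moves with it; z up, 12 mm above the yellow cover (68 mm above the worktop) when out.
- reset_press (a joint): how far the blue reset button is pressed in, m: 0 = out, 0.005 = hard end, springs back by itself; all the way in takes about 4.5 N (counts as in from 0.004).
- mouse: black computer mouse, loose, behind the work; leave alone
- wash_bottle: wash bottle with red cap, 188 mm tall, loose, at the back right; leave alone
- flask: glass flask with long neck, 142 mm tall, loose, at the front right; leave alone
- spanner: steel open-end spanner, 139 mm, loose, lying near the front edge; leave alone
- pen: red pen, 145 mm, loose, lying near the front edge; leave alone
- dropper: small amber dropper bottle, 102 mm tall, loose, at the front left; leave alone
- tape: roll of black tape, 61 mm, loose, at the front left; leave alone

How it is judged:
On the way, in this order (a step that is already met when the one before it is completed fails the run):
1. the red stop is pressed in, latched, and stays in by itself with the fingers off it (value of joint stop_press above 0.0075 m and contact force between the fingers and station below 0.2 N), for 0.2 s.
2. with the stop still latched, the tip box sits square against both bumpers (value of joint stop_press above 0.0075 m and y of tip_box in the frame of box_home above -0.004 m and angle between the y axis of tip_box and the y axis of box_home, either way round below 0.05 rad and z of tip_box in the frame of box_home below 0.004 m), for 0.2 s.
3. the stop has been twisted free and has sprung out, the box still home (value of joint stop_press below 0.0015 m and y of tip_box in the frame of box_home above -0.004 m and angle between the y axis of tip_box and the y axis of box_home, either way round below 0.05 rad and z of tip_box in the frame of box_home below 0.004 m), for 0.1 s.
4. the blue reset is pressed all the way in, with the stop out and the box home (all of step 3 and value of joint reset_press above 0.004 m), for 0.05 s.
At the end, for the whole second after the job is handed in: the red stop is fully out (within 1.5 mm) and turned back, the blue reset is out (within 1 mm), the tip box rests on the belt within 4 mm of the bumpers and within 0.05 rad of square, at rest, and the robot is off everything (all of step 3 and value of joint reset_press below 0.001 m and value of joint stop_twist below 0.1 rad and linear speed of tip_box below 0.01 m/s); the robot touches nothing.
It fails at once if the tip box is shifted while the stop is not latched in (value of joint stop_press below 0.007 m and distance of tip_box from where it was at the start of the episode above 0.01 m and y of tip_box in the frame of box_home below -0.01 m).
It fails at once if the tip box is lifted or tipped (z of tip_box in the frame of box_home above 0.008 m or angle between tip_box's own z axis and vertical above 0.15 rad).
It fails at once if another thing on the bench is disturbed (moved more than 15 mm) (distance of any of mouse, wash_bottle, flask, spanner, pen, dropper, tape from where it was at the start of the episode above 0.015 m).
It also fails if it takes over 64 s, if anything falls off the work surface, if the arm or the gripper's body presses on something with over 40 N, if the wrist force passes 120 N, or if a joint passes its speed limit or range.

## Robot

A 7-joint arm with a two-finger parallel gripper is mounted at the origin on a cart in front of the work surface, level with it; the furniture and walls round the work are solid. World frame = base frame: x ahead of the robot, y to its left, z up, the work surface at z = 0. Lengths are in m, angles in rad, forces in N, time in s.
With the tool pointing down it reaches from about 0.425 to 0.925 m from the base axis. Payload 6.8 kg.
Tool frame: the origin (TCP) lies between the finger pads; the fingertips stand r.tcp_to_tips ahead of it and the grasp point (between the pads) lies 3 mm ahead of it (r.tcp_to_tips is the distance from the TCP to the fingertips, in m); z points along the fingers, y is the line along which they close (so a half turn about z gives the same grasp; the last joint's range is limited). The gripper opens to 85 mm and grips with 20 to 120 N. Pads are 22 mm wide; open, the fingers measure 114 mm over their backs; the gripper's body (76 mm by 85 mm) begins 54 mm behind the grasp point. The pads swing forward as they close: fully open they stand 13 mm farther back than shut.
Start: joints at [-1.223, 0.477, 0.022, 1.555, -0.011, 1.109, -0.083], TCP at [0.297, 0.606, 0.253] pointing down, gripper open.
Joint ranges: [-2.96, 2.96], [-0.34, 2.1], [-1.41, 1.46], [0.24, 2.44], [-1.37, 4.51], [0.17, 1.92], [-2.96, 2.96]. Speed limits (rad/s): [2.39, 2.39, 3.14, 3.14, 3.14, 3.14, 3.14].

## Interface

Orientations are given as a rotation vector (axis times angle).
In Python, from bench import r gives the robot as it stands. The module is installed in compiled form; this text tells all that it offers.
- The arm moves only by the tool step_arm, never from a script. Its argument "moves" is a list of rows, each an object of numbers: "rx", "ry", "rz": the turn, a rotation vector about the tool's x, y, z in degrees; "dx", "dy", "dz": the shift along the tool's x, y, z in mm; "gripper": the opening, from -1 (shut) to 1 (fully open). In form: [{"rx": .., "ry": .., "rz": .., "dx": .., "dy": .., "dz": .., "gripper": ..}, ...]. A call has 1 to 20 rows; each row shifts and turns the commanded pose from where the row before left it, along the tool's axes as they then stand; what a row does not reach is not made up. A row lasts 1/8 s, in which the tool goes at most 62.5 mm and 10.7 degrees, less where a joint would pass 70% of its speed; a pose out of reach is approached as far as the arm can. A call is refused whole if a number of a shift passes 62.5 or a number of a turn 10.7, either way. A call with a gripper value outside its range is refused whole. The fingers move at their own pace and stop on an object; "grip_force" is the grip in N (left out, the last holds). Time passes only in rows, so rows that do not move let the fingers close. It gives the time, the measured TCP pose, the force, the opening and the grip force at its end, in the units of the state.
- r.get_obs(): the state, without advancing time (a new reading comes with each control period).
- r.grab_frame(name): name is "scene" or "top"; returns the picture (384x512x3 uint8, blue, green, red); there is no depth.
- r.camera_info(name): a dict with "mtx" (3x3 intrinsics, pixels), "rvec" (rotation vector, rad) and "tvec" (3), from world to camera coordinates, as OpenCV has them. Camera axes: x right, y down, z forward; pixel columns grow to the right and rows downward; lengths in m; the calibration is good to about 2 mm. A picture is of the moment at which its call begins. camera_info takes no time and is no camera call.
- r.hand_in(): hands the job in; it is judged then, once.
The state is a dict: "clock": time; "joints": joint angles; "qvel": joint speeds; "tau": joint torques, N m; "tcp_pos": TCP position; "orientation": TCP orientation; "contact_force": force on the tool from outside, world axes, zero at the start; "moment": the same for the moment, N m; "grip_width": finger opening in m; "gripper_force": force on a finger pad.
Only numpy, scipy, OpenCV 4.12 (cv2) and the standard library are available. Lean on these libraries where they do the work, as an engineer would, in place of code of your own. Each camera call takes 0.05 s, during which the arm holds its last target. There are 200 camera calls.

## Working session

There is one attempt and no reset: what is moved stays moved. The work goes in short steps, Python scripts to look and compute and a tool call to move; the robot and the scene stay as the last step left them, time stands still between calls to the robot, and variables do not carry over. Pictures are saved under pics/ and viewed, at most 10 in all, crops included, and the job is handed in when it is done.

Besides the shell and the picture viewer there is one more tool, called after "Request:" by a JSON object that holds its "fn" and its "kwargs". step_arm: Moves the arm, as the interface text tells. Its arguments: {"type":"object","properties":{"moves":{"type":"array","items":{"type":"object","properties":{"rx":{"type":"number"},"ry":{"type":"number"},"rz":{"type":"number"},"dx":{"type":"number"},"dy":{"type":"number"},"dz":{"type":"number"},"gripper":{"type":"number"}}}},"grip_force":{"type":"number"}},"required":["moves"]}

```bash
mkdir -p pics
python3 - <<'E'
from bench import r
import cv2
for n in("scene","top"):
    cv2.imwrite(f"pics/{n}0.png",r.grab_frame(n)); c=r.camera_info(n); print(n,c)
print(r.get_obs(),r.tcp_to_tips)
E
```

```text
scene {'mtx': array([[364.91081004,   0.        , 255.51026869],
       [  0.        , 364.91081004, 188.6230746 ],
       [  0.        ,   0.        ,   1.        ]]), 'rvec': array([ 1.84817404, -0.87905092,  0.56888939]), 'tvec': array([-0.3291559 ,  0.27160802,  0.83231606])}
top {'mtx': array([[359.1166    ,   0.        , 257.47276585],
       [  0.        , 359.1166    , 187.80716824],
       [  0.        ,   0.        ,   1.        ]]), 'rvec': array([ 2.19541811, -2.179985  ,  0.07453082]), 'tvec': array([0.03654939, 0.52252369, 1.18110629])}
{'clock': 0.1, 'joints': array([-1.22310091,  0.47774935,  0.02235442,  1.55630195, -0.01151978,
        1.10931419, -0.08309704]), 'qvel': array([-0.00133829, -0.00024077,  0.00072533, -0.00327368, -0.00038072,
       -0.00093564, -0.00240787]), 'tau': array([ 3.61720617e-03, -5.97764111e+01,  1.61308195e+00, -2.81951076e+01,
        1.26834575e-02,  5.04514479e-03, -3.22596759e-05]), 'tcp_pos': array([0.29691609, 0.60565667, 0.25242311]), 'orientation': array([-7.09713556e-01, -3.06010374e+00,  2.54933186e-03]), 'contact_force': array([ 0.8949086 , -0.02761292,  0.44018281]), 'moment': array([ 0.00477256,  0.00325119, -0.05459394]), 'gripper_force': 0.0, 'grip_width': 0.08566303258654581} 0.022
```

View pics/scene0.png

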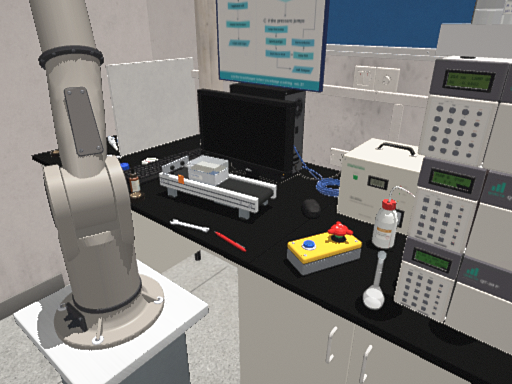

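View pics/top0.png

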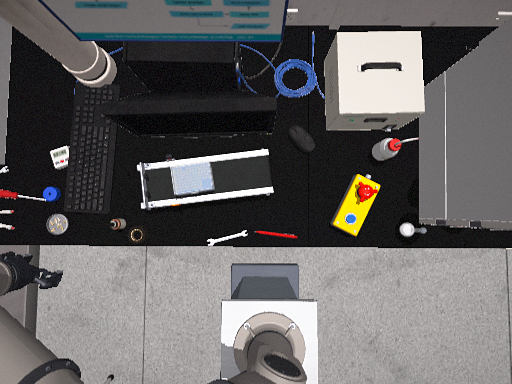

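```bash
cat > h.py <<'E'
from bench import r
import cv2, numpy as np
def ray(cam,uv):
    c=r.camera_info(cam); R=cv2.Rodrigues(c["rvec"])[0]
    p=cv2.undistortPoints(np.array([[uv]],float),c["mtx"],None)[0,0]
    return -R.T@c["tvec"].ravel(), R.T@np.array([p[0],p[1],1])
def onz(cam,uv,z):
    o,d=ray(cam,uv); return o+d*(z-o[2])/d[2]
def proj(cam,P):
    c=r.camera_info(cam); return cv2.projectPoints(np.array(P,float).reshape(-1,3),c["rvec"],c["tvec"],c["mtx"],None)[0][:,0]
def hsv(im,lo,hi,box):
    m=cv2.inRange(cv2.cvtColor(im,cv2.COLOR_BGR2HSV),lo,hi); k=np.zeros_like(m); x0,y0,x1,y1=box; k[y0:y1,x0:x1]=m[y0:y1,x0:x1]; return k
E
python3 - <<'E'
from h import *
im=cv2.imread("pics/top0.png")
a=cv2.resize(im[140:216,130:282],None,fx=5,fy=5,interpolation=cv2.INTER_CUBIC)
b=cv2.resize(im[168:240,325:390],None,fx=3,fy=3,interpolation=cv2.INTER_CUBIC)
s=cv2.imread("pics/scene0.png"); c=cv2.resize(s[150:218,155:280],None,fx=4,fy=3,interpolation=cv2.INTER_CUBIC)[:216,:560]
out=np.zeros((600,765,3),np.uint8); out[:380,:760]=a; out[382:382+216,:195]=b; out[382:382+c.shape[0],200:200+c.shape[1]]=c
cv2.imwrite("pics/c1.png",out)
y=hsv(im,(20,120,120),(35,255,255),(325,165,390,240)); print("yellow",cv2.minAreaRect(cv2.findNonZero(y)))
pts=cv2.boxPoints(cv2.minAreaRect(cv2.findNonZero(y)))
for p in pts: print(onz("top",p,.056))
bl=hsv(im,(100,120,60),(130,255,255),(325,200,375,235)); m=cv2.moments(bl,True); print("blue",onz("top",(m['m10']/m['m00'],m['m01']/m['m00']),.068),m['m00'])
rd=hsv(im,(0,150,80),(8,255,255),(340,168,385,210))|hsv(im,(172,150,80),(180,255,255),(340,168,385,210))
n,l,st,ce=cv2.connectedComponentsWithStats(rd); print(st,ce)
for q in ce[1:]: print("red",onz("top",q,.085))
E
```

```text
yellow ((356.5, 204.50001525878906), (27.280031204223633, 56.7961311340332), 26.56505012512207)
[ 0.40557558 -0.19845644  0.056     ]
[ 0.5700421  -0.28190209  0.056     ]
[ 0.53095666 -0.36035898  0.056     ]
[ 0.36722124 -0.27634909  0.056     ]
blue [ 0.42334541 -0.25687165  0.068     ] 66.0
[[     0      0    512    384 196417]
 [   358    183     19     19    191]] [[255.39353518 191.49980908]
 [364.98429319 191.69633508]]
red [ 0.50784496 -0.2982682   0.085     ]
```

View pics/c1.png

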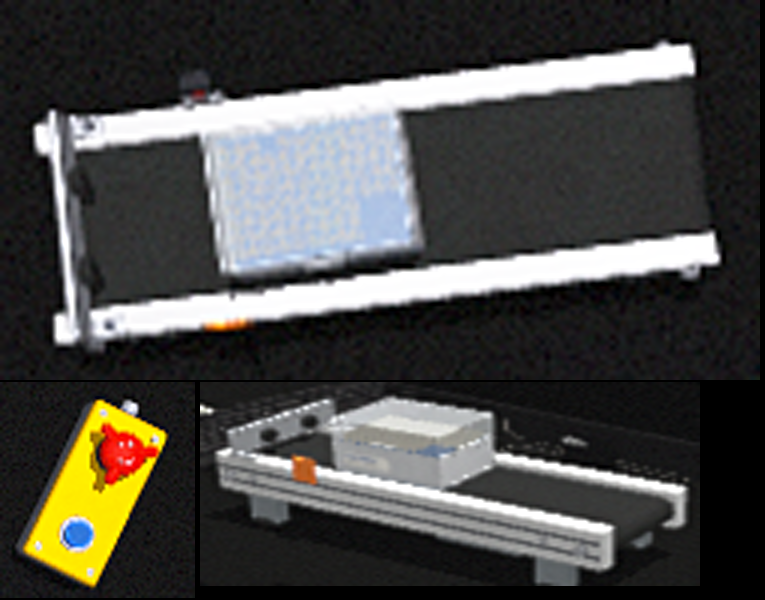

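Run:
```python
from h import *
f=lambda x,y,z: onz("top",(130+x/5-.4,140+y/5-.4),z)[:2]
for n,a,b in (("farout",(50,118),(690,45)),("farin",(100,149),(692,76)),("nearin",(85,308),(715,235)),("nearout",(75,345),(718,262))):
    A=f(*a,.083);B=f(*b,.083);d=A-B;print(n,A,B,np.linalg.norm(d),np.degrees(np.arctan2(d[1],d[0])))
for n,p in (("box leftfar",(205,135)),("rightfar",(400,110)),("rightnear",(422,248)),("leftnear",(230,277))): print(n,f(*p,.144))
print("bumpers",f(88,185,.099),f(95,275,.099)); print("eye",f(195,85,.112),"refl",f(228,325,.112))
o=r.get_obs();R=cv2.Rodrigues(o["orientation"])[0];print(R.round(3))
for n,P in(("stop",[.5085,-.2985,0.0945]),("home",[.5,.1,.3])): print(n,R.T@(np.array(P)-o["tcp_pos"]))
```

```text
farout [0.59333834 0.41428356] [0.6429741  0.00897001] 0.4083414963602448 96.98182778800529
farin [0.57381208 0.38207566] [0.62310977 0.00759831] 0.3777082795225776 97.49952123103353
nearin [0.47314769 0.38877709] [ 0.52200644 -0.00742969] 0.3992079555457521 97.03001166437092
nearout [0.44986542 0.3944135 ] [ 0.5049531  -0.00939283] 0.40754656530492034 97.76839487826288
box leftfar [0.57557468 0.3010185 ]
rightfar [0.5914992  0.18444536]
rightnear [0.50866201 0.16999675]
leftnear [0.49053414 0.28414447]
bumpers [0.54933251 0.38411175] [0.49323425 0.37821615]
eye [0.61063358 0.31569903] refl [0.46254971 0.29198517]
[[-0.898  0.44  -0.001]
 [ 0.44   0.898 -0.002]
 [-0.    -0.002 -1.   ]]
stop [-0.58795209 -0.71846038  0.15916584]
home [-0.40493313 -0.36472125 -0.04693472]
```

Request:
{"fn": "step_arm", "kwargs": {"moves": [{"dx": -38, "dy": -26.5, "gripper": -1}, {"dx": -38, "dy": -26.5, "gripper": -1}, {"dx": -38, "dy": -26.5, "gripper": -1}, {"dx": -38, "dy": -26.5, "gripper": -1}, {"dx": -38, "dy": -26.5, "gripper": -1}, {"dx": -38, "dy": -26.5, "gripper": -1}, {"dx": -38, "dy": -26.5, "gripper": -1}, {"dx": -38, "dy": -26.5, "gripper": -1}, {"dx": -38, "dy": -26.5, "gripper": -1}, {"dx": -38, "dy": -26.5, "gripper": -1}, {"dx": -21, "dy": -45, "gripper": -1}, {"dx": -21, "dy": -45, "gripper": -1}, {"dx": -21, "dy": -45, "gripper": -1}, {"dx": -21, "dy": -45, "gripper": -1}, {"dx": -21, "dy": -45, "gripper": -1}, {"dx": -21, "dy": -45, "gripper": -1}, {"dx": -21, "dy": -45, "gripper": -1}, {"dx": -21, "dy": -45, "gripper": -1}, {"dx": -21, "dy": -45, "gripper": -1}, {"dx": -21, "dy": -45, "gripper": -1}]}}

```text
invalid input at $.moves[0]: expected keys rx, ry, rz, dx, dy, dz, gripper
```

Run:
```python
from h import *
o=r.get_obs();R=cv2.Rodrigues(o["orientation"])[0];print(R.round(3),o["tcp_pos"],o["joints"],o["contact_force"],o["grip_width"])
print(R.T@(np.array([.5085,-.2990,.0945+.022])-o["tcp_pos"]))
```

```text
[[-0.898  0.44  -0.001]
 [ 0.44   0.898 -0.002]
 [-0.    -0.002 -1.   ]] [0.29691609 0.60565667 0.25242311] [-1.22310091  0.47774935  0.02235442  1.55630195 -0.01151978  1.10931419
 -0.08309704] [ 0.8949086  -0.02761292  0.44018281] 0.08566303258654581
[-0.58817455 -0.71894544  0.13716663]
```

All keys are needed.

Request:
{"fn": "step_arm", "kwargs": {"moves": [{"rx": 0, "ry": 0, "rz": 0, "dx": -38, "dy": -26.5, "dz": 0, "gripper": -1}, {"rx": 0, "ry": 0, "rz": 0, "dx": -38, "dy": -26.5, "dz": 0, "gripper": -1}, {"rx": 0, "ry": 0, "rz": 0, "dx": -38, "dy": -26.5, "dz": 0, "gripper": -1}, {"rx": 0, "ry": 0, "rz": 0, "dx": -38, "dy": -26.5, "dz": 0, "gripper": -1}, {"rx": 0, "ry": 0, "rz": 0, "dx": -38, "dy": -26.5, "dz": 0, "gripper": -1}, {"rx": 0, "ry": 0, "rz": 0, "dx": -38, "dy": -26.5, "dz": 0, "gripper": -1}, {"rx": 0, "ry": 0, "rz": 0, "dx": -38, "dy": -26.5, "dz": 0, "gripper": -1}, {"rx": 0, "ry": 0, "rz": 0, "dx": -38, "dy": -26.5, "dz": 0, "gripper": -1}, {"rx": 0, "ry": 0, "rz": 0, "dx": -38, "dy": -26.5, "dz": 0, "gripper": -1}, {"rx": 0, "ry": 0, "rz": 0, "dx": -38, "dy": -26.5, "dz": 0, "gripper": -1}, {"rx": 0, "ry": 0, "rz": 0, "dx": -21, "dy": -45, "dz": 0, "gripper": -1}, {"rx": 0, "ry": 0, "rz": 0, "dx": -21, "dy": -45, "dz": 0, "gripper": -1}, {"rx": 0, "ry": 0, "rz": 0, "dx": -21, "dy": -45, "dz": 0, "gripper": -1}, {"rx": 0, "ry": 0, "rz": 0, "dx": -21, "dy": -45, "dz": 0, "gripper": -1}, {"rx": 0, "ry": 0, "rz": 0, "dx": -21, "dy": -45, "dz": 0, "gripper": -1}, {"rx": 0, "ry": 0, "rz": 0, "dx": -21, "dy": -45, "dz": 0, "gripper": -1}, {"rx": 0, "ry": 0, "rz": 0, "dx": -21, "dy": -45, "dz": 0, "gripper": -1}, {"rx": 0, "ry": 0, "rz": 0, "dx": -21, "dy": -45, "dz": 0, "gripper": -1}, {"rx": 0, "ry": 0, "rz": 0, "dx": -21, "dy": -45, "dz": 0, "gripper": -1}, {"rx": 0, "ry": 0, "rz": 0, "dx": -21, "dy": -45, "dz": 0, "gripper": -1}]}}

```text
clock: 2.6
tcp_pos: [0.5118, -0.2969, 0.253]
orientation: [-0.709, -3.06, -0.0]
contact_force: [1.3, 0.3, 0.9]
grip_width: 0.0
gripper_force: 0.0
```

```bash
cat > s.py <<'E'
from h import *
import sys
def rel(P):
    o=r.get_obs();R=cv2.Rodrigues(o["orientation"])[0]
    print(R.round(3).tolist(),o["tcp_pos"].round(4),"j",o["joints"].round(2),"F",o["contact_force"].round(2),"w",round(o["grip_width"],4),"t",o["clock"])
    print("rel mm",(1000*R.T@(np.array(P)-o["tcp_pos"])).round(1))
if __name__=="__main__": rel([float(a) for a in sys.argv[1:4]])
E
python3 s.py .5085 -.299 .1165
```

```text
[[-0.898, 0.44, -0.0], [0.44, 0.898, 0.0], [0.001, 0.0, -1.0]] [ 0.5118 -0.2969  0.253 ] j [ 0.09  0.36  0.43  1.78 -0.17  1.04  1.69] F [1.28 0.32 0.85] w 0.0 t 2.6
rel mm [  2.   -3.4 136.5]
```

Request:
{"fn": "step_arm", "kwargs": {"moves": [{"rx": 0, "ry": 0, "rz": 0, "dx": 2, "dy": -3.4, "dz": 40, "gripper": -1}, {"rx": 0, "ry": 0, "rz": 0, "dx": 0, "dy": 0, "dz": 40, "gripper": -1}, {"rx": 0, "ry": 0, "rz": 0, "dx": 0, "dy": 0, "dz": 30, "gripper": -1}, {"rx": 0, "ry": 0, "rz": 0, "dx": 0, "dy": 0, "dz": 16, "gripper": -1}, {"rx": 0, "ry": 0, "rz": 0, "dx": 0, "dy": 0, "dz": 5, "gripper": -1}, {"rx": 0, "ry": 0, "rz": 0, "dx": 0, "dy": 0, "dz": 4, "gripper": -1}, {"rx": 0, "ry": 0, "rz": 0, "dx": 0, "dy": 0, "dz": 4, "gripper": -1}, {"rx": 0, "ry": 0, "rz": 0, "dx": 0, "dy": 0, "dz": 4, "gripper": -1}, {"rx": 0, "ry": 0, "rz": 0, "dx": 0, "dy": 0, "dz": 2, "gripper": -1}, {"rx": 0, "ry": 0, "rz": 0, "dx": 0, "dy": 0, "dz": 0, "gripper": -1}, {"rx": 0, "ry": 0, "rz": 0, "dx": 0, "dy": 0, "dz": 0, "gripper": -1}]}}

```text
clock: 3.98
tcp_pos: [0.509, -0.2978, 0.1085]
orientation: [0.71, 3.06, -0.0]
contact_force: [0.7, -0.7, 0.7]
grip_width: 0.0002
gripper_force: 0.3
```

Run:
```python
from h import *
s=r.grab_frame("scene");t=r.grab_frame("top")
a=cv2.resize(s[195:280,275:375],(500,425),interpolation=cv2.INTER_CUBIC);b=cv2.resize(t[160:245,320:400],(290,308),interpolation=cv2.INTER_CUBIC)
out=np.zeros((430,800,3),np.uint8);out[:425,:500]=a;out[:308,505:795]=b;cv2.imwrite("pics/c2.png",out)
```

```text
(no output)
```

View pics/c2.png

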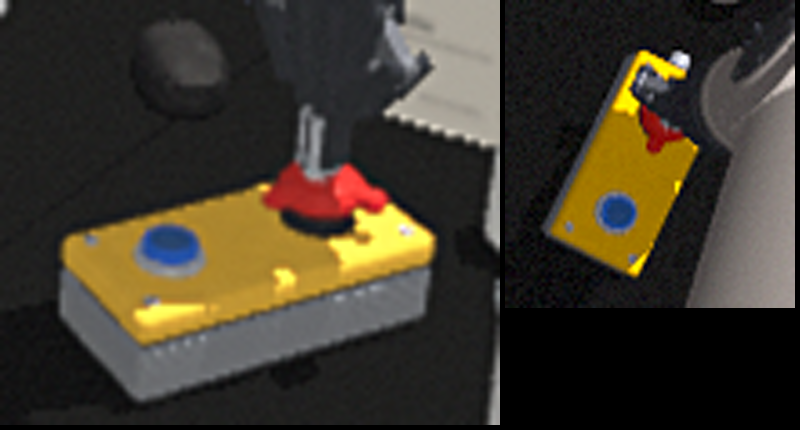

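Request:
{"fn": "step_arm", "kwargs": {"moves": [{"rx": 0, "ry": 0, "rz": 0, "dx": 0, "dy": 0, "dz": 1.5, "gripper": -1}, {"rx": 0, "ry": 0, "rz": 0, "dx": 0, "dy": 0, "dz": 1.5, "gripper": -1}, {"rx": 0, "ry": 0, "rz": 0, "dx": 0, "dy": 0, "dz": 0, "gripper": -1}]}}

```text
clock: 4.45
tcp_pos: [0.5091, -0.2979, 0.1059]
orientation: [0.71, 3.06, 0.0]
contact_force: [-0.8, 1.3, 8.5]
grip_width: 0.0003
gripper_force: 4.0
```

Request:
{"fn": "step_arm", "kwargs": {"moves": [{"rx": 0, "ry": 0, "rz": 0, "dx": 0, "dy": 0, "dz": 1.5, "gripper": -1}, {"rx": 0, "ry": 0, "rz": 0, "dx": 0, "dy": 0, "dz": 0, "gripper": -1}]}}

```text
clock: 4.7
tcp_pos: [0.5093, -0.298, 0.1053]
orientation: [0.71, 3.059, 0.001]
contact_force: [-3.1, 3.5, 14.1]
grip_width: -0.0002
gripper_force: 7.4
```

Request:
{"fn": "step_arm", "kwargs": {"moves": [{"rx": 0, "ry": 0, "rz": 0, "dx": 0, "dy": 0, "dz": -8, "gripper": -1}, {"rx": 0, "ry": 0, "rz": 0, "dx": 0, "dy": 0, "dz": -30, "gripper": -1}, {"rx": 0, "ry": 0, "rz": 0, "dx": 0, "dy": 0, "dz": -45, "gripper": -1}, {"rx": 0, "ry": 0, "rz": 0, "dx": 0, "dy": 0, "dz": -40, "gripper": -1}, {"rx": 0, "ry": 0, "rz": 0, "dx": 0, "dy": 0, "dz": 0, "gripper": -1}]}}

```text
clock: 5.32
tcp_pos: [0.5103, -0.2988, 0.23]
orientation: [0.709, 3.055, -0.001]
contact_force: [0.4, 0.2, 0.4]
grip_width: -0.0
gripper_force: 0.0
```

Run:
```python
from h import *
s=r.grab_frame("scene");t=r.grab_frame("top")
s0=cv2.imread("pics/scene0.png")
for im in(s0,s):
    m=hsv(im,(0,150,60),(8,255,255),(315,205,365,255))|hsv(im,(172,150,60),(180,255,255),(315,205,365,255))
    p=cv2.findNonZero(m)[:,0];print(p.min(0),p.max(0),p.mean(0))
print(proj("scene",[[.5085,-.299,.0945],[.5085,-.299,.0855]]))
a=cv2.resize(s[200:275,280:370],(360,300),interpolation=cv2.INTER_CUBIC);b=cv2.resize(s0[200:275,280:370],(360,300),interpolation=cv2.INTER_CUBIC)
cv2.imwrite("pics/c3.png",np.hstack([b,a]))
from s import rel; rel([.556,.13,.20])
```

```text
[327 221] [352 235] [339.37333333 229.38666667]
[328 223] [352 238] [339.24545455 232.12727273]
[[338.57619845 226.24624287]
 [338.24922081 229.13274246]]
[[-0.898, 0.44, -0.0], [0.44, 0.898, 0.0], [0.0, 0.0, -1.0]] [ 0.5087 -0.2975  0.2265] j [ 0.09  0.38  0.43  1.82 -0.19  0.98  1.71] F [-0.81  0.24 -0.98] w -0.0002 t 5.425
rel mm [145.6 404.7  26.7]
```

View pics/c3.png

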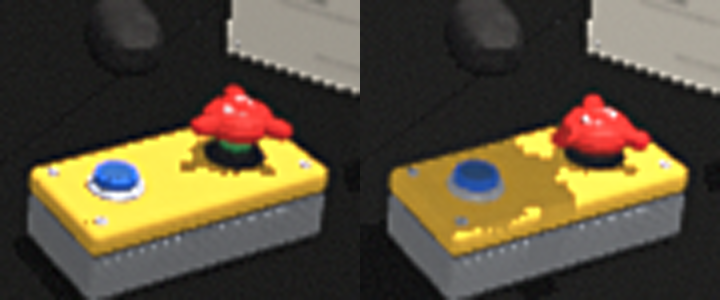

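Request:
{"fn": "step_arm", "kwargs": {"moves": [{"rx": 0, "ry": 0, "rz": 0, "dx": 16, "dy": 45, "dz": 0, "gripper": -1}, {"rx": 0, "ry": 0, "rz": 0, "dx": 16, "dy": 45, "dz": 0, "gripper": -1}, {"rx": 0, "ry": 0, "rz": 0, "dx": 16, "dy": 45, "dz": 0, "gripper": -1}, {"rx": 0, "ry": 0, "rz": 0, "dx": 16, "dy": 45, "dz": 0, "gripper": -1}, {"rx": 0, "ry": 0, "rz": 0, "dx": 16, "dy": 45, "dz": 0, "gripper": 0.4}, {"rx": 0, "ry": 0, "rz": 0, "dx": 16, "dy": 45, "dz": 0, "gripper": 0.4}, {"rx": 0, "ry": 0, "rz": 0, "dx": 16, "dy": 45, "dz": 0, "gripper": 0.4}, {"rx": 0, "ry": 0, "rz": 0, "dx": 16, "dy": 45, "dz": 0, "gripper": 0.4}, {"rx": 0, "ry": 0, "rz": 0, "dx": 16, "dy": 45, "dz": 0, "gripper": 0.4}, {"rx": 0, "ry": 0, "rz": 8.1, "dx": 0, "dy": 0, "dz": 0, "gripper": 0.4}, {"rx": 0, "ry": 0, "rz": 8.1, "dx": 0, "dy": 0, "dz": 0, "gripper": 0.4}, {"rx": 0, "ry": 0, "rz": 8.1, "dx": 0, "dy": 0, "dz": 0, "gripper": 0.4}, {"rx": 0, "ry": 0, "rz": 8.1, "dx": 0, "dy": 0, "dz": 0, "gripper": 0.4}, {"rx": 0, "ry": 0, "rz": 8.1, "dx": 0, "dy": 0, "dz": 0, "gripper": 0.4}, {"rx": 0, "ry": 0, "rz": 8.1, "dx": 0, "dy": 0, "dz": 0, "gripper": 0.4}, {"rx": 0, "ry": 0, "rz": 8.1, "dx": 0, "dy": 0, "dz": 0, "gripper": 0.4}, {"rx": 0, "ry": 0, "rz": 0, "dx": 0, "dy": 0, "dz": 0, "gripper": 0.4}]}}

```text
clock: 7.55
tcp_pos: [0.5569, 0.1291, 0.2252]
orientation: [-2.076, -2.357, 0.005]
contact_force: [-0.6, 0.3, 0.9]
grip_width: 0.0598
gripper_force: 0.0
```

```bash
python3 s.py .5540 .132 .115
```

```text
[[-0.127, 0.992, -0.003], [0.992, 0.127, -0.002], [-0.001, -0.003, -1.0]] [0.5569 0.1291 0.2252] j [-0.72  0.36  0.48  1.86 -0.2   0.97 -0.02] F [-0.56  0.3   0.95] w 0.0598 t 7.55
rel mm [  3.3  -2.2 110.2]
```

Request:
{"fn": "step_arm", "kwargs": {"moves": [{"rx": 0, "ry": 0, "rz": 0, "dx": 0, "dy": -2, "dz": 40, "gripper": 0.4}, {"rx": 0, "ry": 0, "rz": 0, "dx": 0, "dy": 0, "dz": 40, "gripper": 0.4}, {"rx": 0, "ry": 0, "rz": 0, "dx": 0, "dy": 0, "dz": 30, "gripper": 0.4}, {"rx": 0, "ry": 0, "rz": 0, "dx": 0, "dy": 0, "dz": 0, "gripper": 0.4}, {"rx": 0, "ry": 0, "rz": 0, "dx": 10, "dy": 0, "dz": 0, "gripper": 0.4}, {"rx": 0, "ry": 0, "rz": 0, "dx": 10, "dy": 0, "dz": 0, "gripper": 0.4}, {"rx": 0, "ry": 0, "rz": 0, "dx": 5, "dy": 0, "dz": 0, "gripper": 0.4}, {"rx": 0, "ry": 0, "rz": 0, "dx": 5, "dy": 0, "dz": 0, "gripper": 0.4}, {"rx": 0, "ry": 0, "rz": 0, "dx": 5, "dy": 0, "dz": 0, "gripper": 0.4}, {"rx": 0, "ry": 0, "rz": 0, "dx": 5, "dy": 0, "dz": 0, "gripper": 0.4}, {"rx": 0, "ry": 0, "rz": 0, "dx": 8, "dy": 0, "dz": 0, "gripper": 0.4}, {"rx": 0, "ry": 0, "rz": 0, "dx": 8, "dy": 0, "dz": 0, "gripper": 0.4}, {"rx": 0, "ry": 0, "rz": 0, "dx": 8, "dy": 0, "dz": 0, "gripper": 0.4}, {"rx": 0, "ry": 0, "rz": 0, "dx": 8, "dy": 0, "dz": 0, "gripper": 0.4}, {"rx": 0, "ry": 0, "rz": 0, "dx": 8, "dy": 0, "dz": 0, "gripper": 0.4}]}}

```text
clock: 9.43
tcp_pos: [0.5457, 0.209, 0.1168]
orientation: [-2.078, -2.356, 0.0]
contact_force: [0.2, -1.1, -0.5]
grip_width: 0.06
gripper_force: 0.0
```

Run:
```python
from h import *
from s import rel; rel([.554,.132,.115])
t=r.grab_frame("top");s=r.grab_frame("scene")
a=cv2.resize(t[140:216,130:282],(760,380),interpolation=cv2.INTER_CUBIC);b=cv2.resize(s[150:218,155:280],(400,215),interpolation=cv2.INTER_CUBIC)
out=np.zeros((600,760,3),np.uint8);out[:380]=a;out[382:597,:400]=b;cv2.imwrite("pics/c4.png",out)
```

```text
[[-0.125, 0.992, -0.0], [0.992, 0.125, 0.0], [0.0, -0.0, -1.0]] [0.5457 0.209  0.1168] j [-0.79  0.52  0.41  1.91 -0.29  0.76 -0.08] F [ 0.21 -1.07 -0.52] w 0.06 t 9.425
rel mm [-77.4  -1.4   1.8]
```

View pics/c4.png

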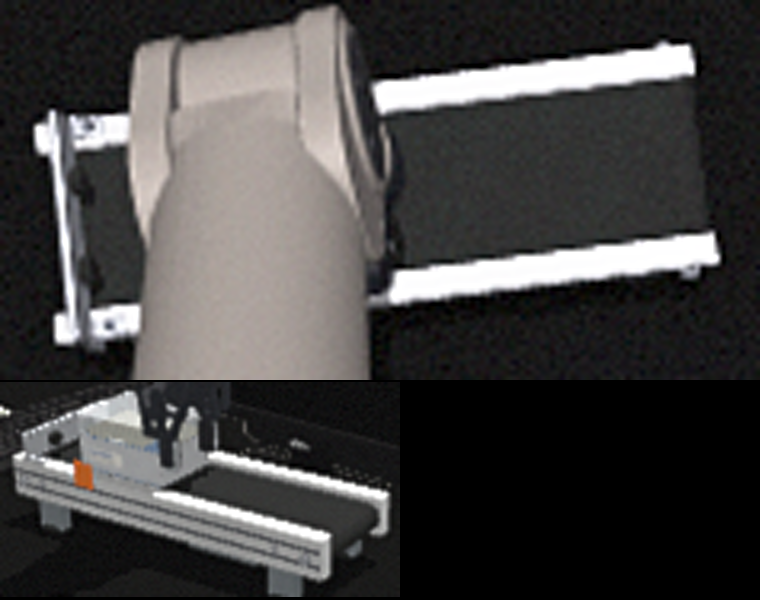

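Request:
{"fn": "step_arm", "kwargs": {"moves": [{"rx": 0, "ry": 0, "rz": 0, "dx": 6, "dy": 0, "dz": 0, "gripper": 0.4}, {"rx": 0, "ry": 0, "rz": 0, "dx": 6, "dy": 0, "dz": 0, "gripper": 0.4}, {"rx": 0, "ry": 0, "rz": 0, "dx": 6, "dy": 0, "dz": 0, "gripper": 0.4}, {"rx": 0, "ry": 0, "rz": 0, "dx": 6, "dy": 0, "dz": 0, "gripper": 0.4}, {"rx": 0, "ry": 0, "rz": 0, "dx": 4, "dy": 0, "dz": 0, "gripper": 0.4}, {"rx": 0, "ry": 0, "rz": 0, "dx": 4, "dy": 0, "dz": 0, "gripper": 0.4}, {"rx": 0, "ry": 0, "rz": 0, "dx": 3, "dy": 0, "dz": 0, "gripper": 0.4}, {"rx": 0, "ry": 0, "rz": 0, "dx": 0, "dy": 0, "dz": 0, "gripper": 0.4}]}}

```text
clock: 10.52
tcp_pos: [0.5414, 0.2436, 0.1168]
orientation: [-2.077, -2.357, -0.0]
contact_force: [-1.1, -0.5, -0.1]
grip_width: 0.0598
gripper_force: 0.0
```

Request:
{"fn": "step_arm", "kwargs": {"moves": [{"rx": 0, "ry": 0, "rz": 0, "dx": 3, "dy": 0, "dz": 0, "gripper": 0.4}, {"rx": 0, "ry": 0, "rz": 0, "dx": 2, "dy": 0, "dz": 0, "gripper": 0.4}, {"rx": 0, "ry": 0, "rz": 0, "dx": 0, "dy": 0, "dz": 0, "gripper": 0.4}]}}

```text
clock: 10.9
tcp_pos: [0.5408, 0.2484, 0.1168]
orientation: [-2.077, -2.356, -0.0]
contact_force: [0.4, -0.5, -0.5]
grip_width: 0.0598
gripper_force: 0.0
```

Request:
{"fn": "step_arm", "kwargs": {"moves": [{"rx": 0, "ry": 0, "rz": 0, "dx": 2.5, "dy": 0, "dz": 0, "gripper": 0.4}, {"rx": 0, "ry": 0, "rz": 0, "dx": 2, "dy": 0, "dz": 0, "gripper": 0.4}, {"rx": 0, "ry": 0, "rz": 0, "dx": 0, "dy": 0, "dz": 0, "gripper": 0.4}]}}

```text
clock: 11.28
tcp_pos: [0.5402, 0.2529, 0.1168]
orientation: [-2.077, -2.357, -0.0]
contact_force: [-0.3, -0.7, -0.2]
grip_width: 0.0598
gripper_force: 0.0
```

Request:
{"fn": "step_arm", "kwargs": {"moves": [{"rx": 0, "ry": 0, "rz": 0, "dx": 2.5, "dy": 0, "dz": 0, "gripper": 0.4}, {"rx": 0, "ry": 0, "rz": 0, "dx": 0, "dy": 0, "dz": 0, "gripper": 0.4}]}}

```text
clock: 11.52
tcp_pos: [0.5403, 0.2544, 0.1169]
orientation: [2.078, 2.355, -0.0]
contact_force: [1.3, -2.6, -0.7]
grip_width: 0.0595
gripper_force: 0.0
```

Contact rising; a bit more to seat it square.

Request:
{"fn": "step_arm", "kwargs": {"moves": [{"rx": 0, "ry": 0, "rz": 0, "dx": 2.5, "dy": 0, "dz": 0, "gripper": 0.4}, {"rx": 0, "ry": 0, "rz": 0, "dx": 0, "dy": 0, "dz": 0, "gripper": 0.4}]}}

```text
clock: 11.78
tcp_pos: [0.5404, 0.2547, 0.1169]
orientation: [2.079, 2.352, -0.003]
contact_force: [1.5, -7.5, 2.2]
grip_width: 0.0599
gripper_force: 0.0
```

Request:
{"fn": "step_arm", "kwargs": {"moves": [{"rx": 0, "ry": 0, "rz": 0, "dx": 2.5, "dy": 0, "dz": 0, "gripper": 0.4}, {"rx": 0, "ry": 0, "rz": 0, "dx": 0, "dy": 0, "dz": 0, "gripper": 0.4}, {"rx": 0, "ry": 0, "rz": 0, "dx": 0, "dy": 0, "dz": 0, "gripper": 0.4}]}}

```text
clock: 12.15
tcp_pos: [0.5404, 0.2549, 0.1169]
orientation: [2.081, 2.349, -0.005]
contact_force: [-0.1, -13.3, 3.6]
grip_width: 0.0598
gripper_force: 0.0
```

Request:
{"fn": "step_arm", "kwargs": {"moves": [{"rx": 0, "ry": 0, "rz": 0, "dx": -4, "dy": 0, "dz": 0, "gripper": 0.4}, {"rx": 0, "ry": 0, "rz": 0, "dx": -6, "dy": 0, "dz": 0, "gripper": 0.4}, {"rx": 0, "ry": 0, "rz": 0, "dx": -15, "dy": 0, "dz": 0, "gripper": 0.4}, {"rx": 0, "ry": 0, "rz": 0, "dx": -30, "dy": 0, "dz": 0, "gripper": 0.4}, {"rx": 0, "ry": 0, "rz": 0, "dx": -40, "dy": 0, "dz": -40, "gripper": -1}, {"rx": 0, "ry": 0, "rz": 0, "dx": -40, "dy": 0, "dz": -40, "gripper": -1}, {"rx": 0, "ry": 0, "rz": -8.1, "dx": 0, "dy": 0, "dz": -20, "gripper": -1}, {"rx": 0, "ry": 0, "rz": -8.1, "dx": 0, "dy": 0, "dz": 0, "gripper": -1}, {"rx": 0, "ry": 0, "rz": -8.1, "dx": 0, "dy": 0, "dz": 0, "gripper": -1}, {"rx": 0, "ry": 0, "rz": -8.1, "dx": 0, "dy": 0, "dz": 0, "gripper": -1}, {"rx": 0, "ry": 0, "rz": -8.1, "dx": 0, "dy": 0, "dz": 0, "gripper": -1}, {"rx": 0, "ry": 0, "rz": -8.1, "dx": 0, "dy": 0, "dz": 0, "gripper": -1}, {"rx": 0, "ry": 0, "rz": -8.1, "dx": 0, "dy": 0, "dz": 0, "gripper": -1}]}}

```text
clock: 13.78
tcp_pos: [0.556, 0.1255, 0.2168]
orientation: [-0.703, -3.062, -0.0]
contact_force: [0.4, -0.3, -0.6]
grip_width: 0.0001
gripper_force: 0.0
```

Run:
```python
from h import *
from s import rel
t=r.grab_frame("top");s=r.grab_frame("scene")
a=cv2.resize(t[140:216,130:282],(760,380),interpolation=cv2.INTER_CUBIC);b=cv2.resize(s[150:218,155:280],(400,215),interpolation=cv2.INTER_CUBIC)
out=np.zeros((600,760,3),np.uint8);out[:380]=a;out[382:597,:400]=b;cv2.imwrite("pics/c5.png",out)
u=np.array([.898,-.44]);v=np.array([.44,.898])
P=np.array([.5087,-.2985])-.039*u-.034*v; print(P); rel([*P,.2])
```

```text
[ 0.458718 -0.311872]
[[-0.898, 0.44, -0.0], [0.44, 0.898, 0.0], [0.0, 0.0, -1.0]] [0.5561 0.1255 0.2168] j [-0.55  0.35  0.27  1.86 -0.11  0.94  0.89] F [-0.62  0.79 -0.47] w 0.0002 t 13.875
rel mm [-104.8 -435.6   16.7]
```

View pics/c5.png

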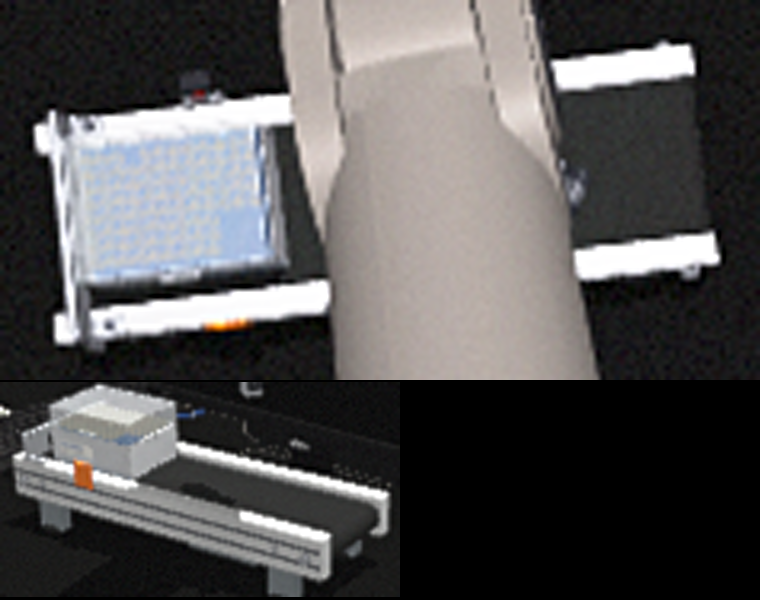

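Request:
{"fn": "step_arm", "kwargs": {"moves": [{"rx": 0, "ry": 0, "rz": 0, "dx": -10.5, "dy": -43.5, "dz": 0, "gripper": -1}, {"rx": 0, "ry": 0, "rz": 0, "dx": -10.5, "dy": -43.5, "dz": 0, "gripper": -1}, {"rx": 0, "ry": 0, "rz": 0, "dx": -10.5, "dy": -43.5, "dz": 0, "gripper": -1}, {"rx": 0, "ry": 0, "rz": 0, "dx": -10.5, "dy": -43.5, "dz": 0, "gripper": -1}, {"rx": 0, "ry": 0, "rz": 0, "dx": -10.5, "dy": -43.5, "dz": 0, "gripper": -1}, {"rx": 0, "ry": 0, "rz": 0, "dx": -10.5, "dy": -43.5, "dz": 0, "gripper": -1}, {"rx": 0, "ry": 0, "rz": 0, "dx": -10.5, "dy": -43.5, "dz": 0, "gripper": -1}, {"rx": 0, "ry": 0, "rz": 0, "dx": -10.5, "dy": -43.5, "dz": 0, "gripper": -1}, {"rx": 0, "ry": 0, "rz": 0, "dx": -10.5, "dy": -43.5, "dz": 0, "gripper": -1}, {"rx": 0, "ry": 0, "rz": 0, "dx": -10.5, "dy": -43.5, "dz": 0, "gripper": -1}, {"rx": 0, "ry": 0, "rz": 0, "dx": 0, "dy": 0, "dz": 30, "gripper": -1}, {"rx": 0, "ry": 0, "rz": 0, "dx": 0, "dy": 0, "dz": 30, "gripper": -1}, {"rx": 0, "ry": 0, "rz": 0, "dx": 0, "dy": 0, "dz": 0, "gripper": -1}]}}

```text
clock: 15.5
tcp_pos: [0.4574, -0.3101, 0.155]
orientation: [-0.713, -3.055, -0.001]
contact_force: [0.1, 0.1, 0.5]
grip_width: -0.0002
gripper_force: 0.0
```

Run:
```python
from h import *
from s import rel
rel([.4587,-.3119,.088])
s=r.grab_frame("scene");t=r.grab_frame("top")
a=cv2.resize(s[190:275,275:375],(500,425),interpolation=cv2.INTER_CUBIC);b=cv2.resize(t[160:245,320:400],(290,308),interpolation=cv2.INTER_CUBIC)
out=np.zeros((430,800,3),np.uint8);out[:425,:500]=a;out[:308,505:795]=b;cv2.imwrite("pics/c6.png",out)
```

```text
[[-0.897, 0.443, -0.004], [0.443, 0.897, 0.002], [0.005, -0.0, -1.0]] [ 0.4574 -0.3101  0.155 ] j [ 0.15  0.42  0.42  1.96 -0.23  0.81  1.81] F [0.15 0.09 0.46] w -0.0002 t 15.5
rel mm [-2.3 -1.  67. ]
```

View pics/c6.png

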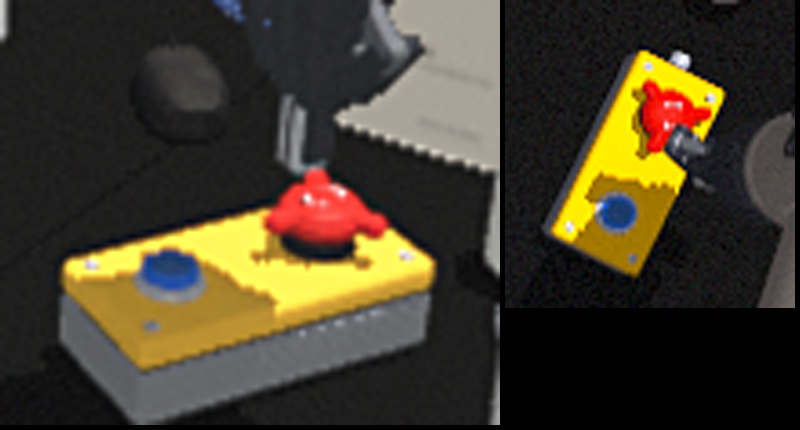

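Request:
{"fn": "step_arm", "kwargs": {"moves": [{"rx": 0, "ry": 0, "rz": 0, "dx": -1, "dy": 0, "dz": 35, "gripper": -1}, {"rx": 0, "ry": 0, "rz": 0, "dx": 0, "dy": 0, "dz": 20, "gripper": -1}, {"rx": 0, "ry": 0, "rz": 0, "dx": 0, "dy": 0, "dz": 11, "gripper": -1}, {"rx": 0, "ry": 0, "rz": 0, "dx": 0, "dy": 0, "dz": 0, "gripper": -1}]}}

```text
clock: 16.1
tcp_pos: [0.4602, -0.3114, 0.0912]
orientation: [0.71, 3.06, -0.0]
contact_force: [-0.4, 0.3, 0.3]
grip_width: -0.0001
gripper_force: 0.0
```

Request:
{"fn": "step_arm", "kwargs": {"moves": [{"rx": 0, "ry": 0, "rz": 0, "dx": 0, "dy": 5, "dz": 0, "gripper": -1}, {"rx": 0, "ry": 0, "rz": 0, "dx": 0, "dy": 5, "dz": 0, "gripper": -1}, {"rx": 0, "ry": 0, "rz": 0, "dx": 0, "dy": 5, "dz": 0, "gripper": -1}, {"rx": 0, "ry": 0, "rz": 0, "dx": 0, "dy": 3, "dz": 0, "gripper": -1}, {"rx": 0, "ry": 0, "rz": 0, "dx": 0, "dy": 3, "dz": 0, "gripper": -1}, {"rx": 0, "ry": 0, "rz": 0, "dx": 0, "dy": 0, "dz": 0, "gripper": -1}]}}

```text
clock: 16.85
tcp_pos: [0.4692, -0.2922, 0.0908]
orientation: [0.709, 3.06, -0.0]
contact_force: [-0.7, -0.5, 1.3]
grip_width: 0.0004
gripper_force: 0.5
```

Request:
{"fn": "step_arm", "kwargs": {"moves": [{"rx": 0, "ry": 0, "rz": 0, "dx": 0, "dy": 4, "dz": 0, "gripper": -1}, {"rx": 0, "ry": 0, "rz": 0, "dx": 0, "dy": 3, "dz": 0, "gripper": -1}, {"rx": 0, "ry": 0, "rz": 0, "dx": 0, "dy": 0, "dz": 0, "gripper": -1}]}}

```text
clock: 17.23
tcp_pos: [0.4725, -0.286, 0.0908]
orientation: [0.709, 3.06, -0.0]
contact_force: [-0.8, -1.9, -0.2]
grip_width: -0.0001
gripper_force: 0.7
```

```bash
python3 s.py .5087 -.2985 .088
```

```text
[[-0.898, 0.44, 0.0], [0.44, 0.898, -0.0], [-0.0, -0.0, -1.0]] [ 0.4725 -0.286   0.0908] j [ 0.14  0.52  0.37  2.   -0.29  0.68  1.82] F [-0.79 -1.88 -0.15] w -0.0001 t 17.225
rel mm [-38.    4.7   2.8]
```

Request:
{"fn": "step_arm", "kwargs": {"moves": [{"rx": 0, "ry": 0, "rz": 0, "dx": 0, "dy": 3, "dz": 0, "gripper": -1}, {"rx": 0, "ry": 0, "rz": 0, "dx": 0, "dy": 3, "dz": 0, "gripper": -1}, {"rx": 0, "ry": 0, "rz": 0, "dx": 0, "dy": 0, "dz": 0, "gripper": -1}]}}

```text
clock: 17.6
tcp_pos: [0.4749, -0.2803, 0.0907]
orientation: [-0.709, -3.06, -0.0]
contact_force: [-0.3, -1.1, 0.3]
grip_width: 0.0001
gripper_force: 0.8
```

Run:
```python
from h import *
s=r.grab_frame("scene")
a=cv2.resize(s[190:275,275:375],(500,425),interpolation=cv2.INTER_CUBIC);cv2.imwrite("pics/c7.png",a)
```

```text
(no output)
```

View pics/c7.png

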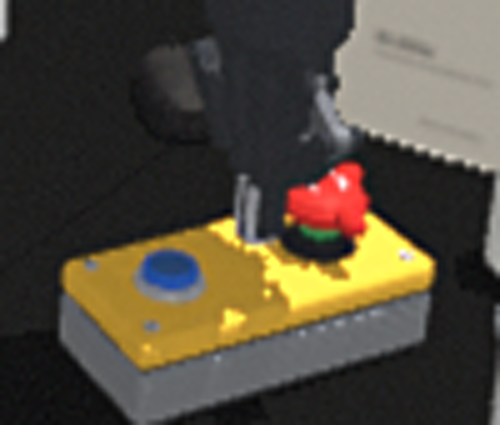

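The green ring shows again, so the stop is released and out. I'll back off, lift, and go above the reset.

Request:
{"fn": "step_arm", "kwargs": {"moves": [{"rx": 0, "ry": 0, "rz": 0, "dx": 0, "dy": -8, "dz": 0, "gripper": -1}, {"rx": 0, "ry": 0, "rz": 0, "dx": 0, "dy": -12, "dz": 0, "gripper": -1}, {"rx": 0, "ry": 0, "rz": 0, "dx": 0, "dy": -15, "dz": 0, "gripper": -1}, {"rx": 0, "ry": 0, "rz": 0, "dx": 4, "dy": 0, "dz": -35, "gripper": -1}, {"rx": 0, "ry": 0, "rz": 0, "dx": 0, "dy": 0, "dz": -30, "gripper": -1}, {"rx": 0, "ry": 0, "rz": 0, "dx": 26, "dy": 17, "dz": 0, "gripper": -1}, {"rx": 0, "ry": 0, "rz": 0, "dx": 26, "dy": 17, "dz": 0, "gripper": -1}, {"rx": 0, "ry": 0, "rz": 0, "dx": 0, "dy": 0, "dz": 0, "gripper": -1}]}}

```text
clock: 18.65
tcp_pos: [0.4229, -0.2559, 0.1558]
orientation: [-0.708, -3.06, -0.002]
contact_force: [0.5, 0.8, -0.4]
grip_width: -0.0001
gripper_force: 0.0
```

```bash
python3 s.py .4236 -.2563 .090
```

```text
[[-0.898, 0.439, -0.001], [0.439, 0.898, 0.001], [0.001, 0.001, -1.0]] [ 0.4229 -0.2559  0.1558] j [ 0.06  0.33  0.43  2.09 -0.2   0.76  1.73] F [ 0.49  0.83 -0.4 ] w -0.0001 t 18.65
rel mm [-0.9 -0.1 65.8]
```

Request:
{"fn": "step_arm", "kwargs": {"moves": [{"rx": 0, "ry": 0, "rz": 0, "dx": -1, "dy": 0, "dz": 35, "gripper": -1}, {"rx": 0, "ry": 0, "rz": 0, "dx": 0, "dy": 0, "dz": 20, "gripper": -1}, {"rx": 0, "ry": 0, "rz": 0, "dx": 0, "dy": 0, "dz": 8, "gripper": -1}, {"rx": 0, "ry": 0, "rz": 0, "dx": 0, "dy": 0, "dz": 4, "gripper": -1}, {"rx": 0, "ry": 0, "rz": 0, "dx": 0, "dy": 0, "dz": 3, "gripper": -1}, {"rx": 0, "ry": 0, "rz": 0, "dx": 0, "dy": 0, "dz": 2, "gripper": -1}, {"rx": 0, "ry": 0, "rz": 0, "dx": 0, "dy": 0, "dz": 0, "gripper": -1}, {"rx": 0, "ry": 0, "rz": 0, "dx": 0, "dy": 0, "dz": 0, "gripper": -1}]}}

```text
clock: 19.65
tcp_pos: [0.4251, -0.2583, 0.085]
orientation: [0.711, 3.059, -0.001]
contact_force: [-3.2, -0.7, 11.7]
grip_width: -0.0003
gripper_force: 5.9
```

Request:
{"fn": "step_arm", "kwargs": {"moves": [{"rx": 0, "ry": 0, "rz": 0, "dx": 0, "dy": 0, "dz": 1.5, "gripper": -1}, {"rx": 0, "ry": 0, "rz": 0, "dx": 0, "dy": 0, "dz": 0, "gripper": -1}, {"rx": 0, "ry": 0, "rz": 0, "dx": 0, "dy": 0, "dz": -15, "gripper": -1}, {"rx": 0, "ry": 0, "rz": 0, "dx": 0, "dy": 0, "dz": -40, "gripper": -1}, {"rx": 0, "ry": 0, "rz": 0, "dx": 0, "dy": 0, "dz": -40, "gripper": -1}, {"rx": 0, "ry": 0, "rz": 0, "dx": 0, "dy": 20, "dz": -40, "gripper": -1}, {"rx": 0, "ry": 0, "rz": 0, "dx": 0, "dy": 40, "dz": 0, "gripper": -1}, {"rx": 0, "ry": 0, "rz": 0, "dx": 0, "dy": 40, "dz": 0, "gripper": -1}, {"rx": 0, "ry": 0, "rz": 0, "dx": 0, "dy": 0, "dz": 0, "gripper": -1}, {"rx": 0, "ry": 0, "rz": 0, "dx": 0, "dy": 0, "dz": 0, "gripper": -1}]}}

```text
clock: 20.9
tcp_pos: [0.469, -0.1679, 0.2175]
orientation: [0.709, 3.06, -0.0]
contact_force: [0.6, -0.1, -0.1]
grip_width: -0.0001
gripper_force: 0.0
```

Run:
```python
from h import *
s=r.grab_frame("scene");t=r.grab_frame("top")
a=cv2.resize(s[200:275,280:370],(360,300),interpolation=cv2.INTER_CUBIC)
b=cv2.resize(t[140:216,130:282],(760,380),interpolation=cv2.INTER_CUBIC);c=cv2.resize(s[150:218,155:280],(390,212),interpolation=cv2.INTER_CUBIC)
out=np.zeros((600,760,3),np.uint8);out[:300,:360]=a;out[:212,365:755]=c;out[302:600]=b[40:338];cv2.imwrite("pics/c8.png",out)
```

```text
(no output)
```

View pics/c8.png

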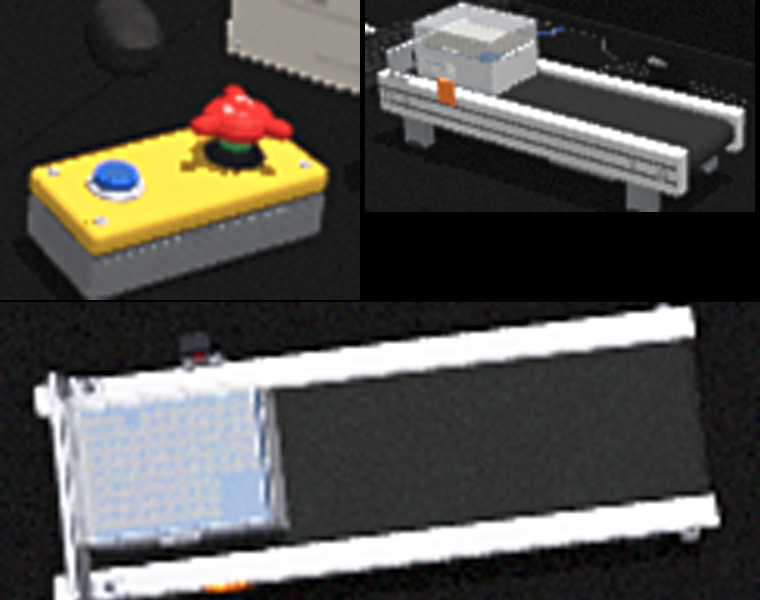

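The stop is out and turned back, the reset is out, and the box is square against the bumpers, with the arm clear of everything.

```bash
python3 -c "
from bench import r
print(r.hand_in())"
```

```text
the job is handed in; nothing more can be done
None
```

The job is handed in: I latched the stop, pushed the box square against both bumpers, twisted the stop free and pressed and released the reset, and the final pictures look right, but no verdict came back.

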